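# Wipe the print scraps off the bed with the scraper block

## Task

The scraper block is lying on its side: first stand it upright on the black rubber pad and let go of it, so that you can take it afresh from above by its yellow handle. Then wipe all four orange scraps off the print bed into the green catch tray with it, never touching the scraps with the gripper or arm, and finish by leaving the scraper standing upright on the rubber pad again. Leave the other things on the table alone.

Things in the scene. Friction and masses are not known exactly. Their poses are not given: they have to be found in the camera images.
- scraper: Scraper block, 400 g: blue foot 130 (y) x 48 x 36 mm high, heavy enough to right itself from 30 degrees of tilt, with a rubber sole; from its middle rises a yellow handle. Origin: centre of the sole; y along the foot, z from the sole up the handle. It starts lying on a long side of the foot, handle level, its axis 24 mm above the table, pointing roughly to the robot's left.
- scraper_handle (a point): Middle of the scraper's yellow handle, 76 mm from the sole. The handle is 34 mm wide (scraper's y), 24 mm thick (x) and 80 mm long (from 36 to 116 mm above the sole).
- pad: Black rubber parking pad, 170 x 170 x 6 mm thick, fixed flat on the table. Origin: centre of its underside.
- bed: Fixed print bed, aluminium plate on a black base, 170 (x) x 240 mm (y), plate 60 mm above the table. A rail 8 mm wide and 12 mm high runs on the plate along both 240 mm sides, 154 mm free between them. Both ends are open; a green catch tray adjoins the -y end, nothing the +y end. Origin: centre of the base's underside; z up.
- bed_top (a point): Centre of the plate's surface, axes as the bed's.
- tray_floor (a point): Centre of the floor of the green catch tray, 6 mm above the table, axes as the bed's. The tray is 170 mm in x and 150 mm in y, starts right at the plate's -y edge (y = -120 mm of the bed), and its three 6 mm walls are 70 mm high.
- scrap1: Loose orange plastic scrap (15 g), a rounded block 36 x 26 x 18 high mm, lying on the plate at the start. Origin: in its underside.
- scrap2: Loose orange plastic scrap (15 g), an L, about 40 x 36 x 20 high mm, lying on the plate at the start. Origin: in its underside.
- scrap3: Loose orange plastic scrap (15 g), a disc 34 in diameter, 16 high mm, lying on the plate at the start. Origin: in its underside.
- scrap4: Loose orange plastic scrap (15 g), a plus sign 38 x 38 x 16 high mm, lying on the plate at the start. Origin: in its underside.
- board: Bystander: green circuit board 100 x 75 mm, 22 high, on the table. Origin: centre of its underside.
- red_bottle: Bystander: red bottle 38 mm in diameter, 75 high. Origin: centre of its underside.
- jar: Bystander: clear jar 68 mm in diameter, 85 high. Origin: centre of its underside.
- screwdriver: Bystander: screwdriver with red handle lying on the table, about 200 mm long.
- fan: Bystander: black fan 80 x 80 x 25 mm, lying flat. Origin: centre of its underside.
- parts_bin: Bystander: small green parts bin 120 x 140 x 60 mm. Origin: centre of its underside.
Not all that is in view belongs to the job. Several things have the shape of the pad; the one meant has the colours described above.

How it is judged:
By the outcome, as a careful person would: the job done as asked, in the order asked, and still so for the second after the job is handed in, with the robot touching nothing.
It also fails if it takes over 70 s, if anything falls off the work surface, if the arm or the gripper's body presses on something with over 40 N, if the wrist force passes 120 N, or if a joint passes its speed limit or range.

## Robot

A 6-joint arm with a two-finger parallel gripper is mounted at the origin on the work surface. World frame = base frame: x ahead of the robot, y to its left, z up, the work surface at z = 0. Lengths are in m, angles in rad, forces in N, time in s.
With the tool pointing down it reaches from about 0.225 to 0.875 m from the base axis. Payload 3.4 kg.
Tool frame: the origin (TCP) lies between the finger pads; the fingertips stand 8 mm ahead of it and the grasp point (between the pads) lies 11 mm behind it; z points along the fingers, y is the line along which they close (so a half turn about z gives the same grasp; the last joint's range is limited). The gripper opens to 85 mm and grips with 20 to 120 N. Pads are 22 mm wide; open, the fingers measure 114 mm over their backs; the gripper's body (76 mm by 85 mm) begins 54 mm behind the grasp point. The pads swing forward as they close: fully open they stand 13 mm farther back than shut.
Start: joints at [-1.3, 0.276, 1.505, -0, 1.361, -0.121], TCP at [0.22, -0.531, 0.239] pointing down, gripper open.
Joint ranges: [-2.89, 2.89], [-0.75, 2.08], [0.22, 2.7], [-1.18, 4.32], [0.11, 2.71], [-2.7, 2.7]. Speed limits (rad/s): [2.57, 2.57, 3.14, 3.14, 3.14, 3.14].

## Interface

Orientations are given as [roll, pitch, yaw] about the fixed x, y, z axes, in that order (R = Rz(yaw) Ry(pitch) Rx(roll)).
In Python, from bench import manip gives the robot as it stands. The module is installed in compiled form; this text tells all that it offers.
- The arm moves only by the tool send_rows, never from a script. Its argument "motion" is a list that holds one entry, the list of rows, each a list of 7 numbers: the shift along the world's x, y, z in units of 0.3 m (1.0 is 0.3 m), then the turn, a rotation vector about the world's x, y, z in units of 180 degrees (1.0 is 180 degrees), then the finger opening in mm, from 0 to 85.4. A call has 1 to 5 rows; each row is the pose to reach, as a shift and turn from the pose commanded when the call began, turning the shorter way round; what a row does not reach only later rows make up. A row lasts 1/8 s, in which the tool goes at most 62.5 mm and 10.7 degrees, less where a joint would pass 70% of its speed; a pose out of reach is approached as far as the arm can. A call with a number of a shift or a turn outside -1 to 1 is refused whole. A call with a gripper value outside its range is refused whole. The fingers move at their own pace and stop on an object; the grip force is fixed at half the most. Time passes only in rows, so rows that repeat a pose let the fingers close. It gives the time, the measured TCP pose, the force, the opening and the grip force at its end, in the units of the state.
- manip.sense(): the state, without advancing time (a new reading comes with each control period).
- manip.capture(name): name is "scene" or "top"; returns a dict with "img" (420x560x3 uint8, red, green, blue), "K" (3x3 intrinsics, pixels), "rvec" (rotation vector, rad) and "tvec" (3), from world to camera coordinates, as OpenCV has them. Camera axes: x right, y down, z forward; pixel columns grow to the right and rows downward; lengths in m; the calibration is good to about 2 mm. A picture is of the moment at which its call begins. There is no depth.
- manip.hand_in(): hands the job in; it is judged then, once.
The state is a dict: "t": time; "joint_pos": joint angles; "joint_vel": joint speeds; "joint_torque": joint torques, N m; "tool_pos": TCP position; "ee_rot": TCP orientation; "ft_force": force on the tool from outside, world axes, zero at the start; "wrist_torque": the same for the moment, N m; "grip_width": finger opening in m; "grasp_force": force on a finger pad.
Only numpy, scipy, OpenCV 4.12 (cv2) and the standard library are available. Lean on these libraries where they do the work, as an engineer would, in place of code of your own. Each camera call takes 0.05 s, during which the arm holds its last target. There are 200 camera calls.

## Working session

There is one attempt and no reset: what is moved stays moved. The work goes in short steps, Python scripts to look and compute and a tool call to move; the robot and the scene stay as the last step left them, time stands still between calls to the robot, and variables do not carry over. Pictures are saved under pics/ and viewed, at most 10 in all, crops included, and the job is handed in when it is done.

Besides the shell and the picture viewer there is one more tool, called after "Emit:" as a command line: name --argument value ..., lists and objects as JSON in quotes. send_rows: Moves the arm, as the interface text tells. Shifts and turns lie within -1 to 1; 1 stands for 0.3 m of shift or 180 degrees of turn. Its arguments: {"type":"object","properties":{"motion":{"type":"array"}},"required":["motion"]}

```bash
mkdir -p pics; cat > h.py <<'E'
import numpy as np, cv2
from bench import manip
def cap(n,f):
    c=manip.capture(n); cv2.imwrite('pics/'+f,c['img'][:,:,::-1]); return c
def world(c,uv,z):
    R,_=cv2.Rodrigues(np.array(c['rvec'],float)); t=np.array(c['tvec'],float).ravel()
    d=R.T@np.linalg.inv(c['K'])@np.array([uv[0],uv[1],1.]); o=-R.T@t
    return o+d*(z-o[2])/d[2]
def pix(c,P):
    return cv2.projectPoints(np.array(P,float).reshape(-1,3),np.array(c['rvec'],float),np.array(c['tvec'],float),np.array(c['K'],float),None)[0].reshape(-1,2)
E
python3 - <<'E'
from h import *
import pickle
a=cap('scene','s0.png');b=cap('top','t0.png');pickle.dump((a,b),open('c0.pkl','wb'))
s=manip.sense();print(s['tool_pos'],s['ee_rot'],s['grip_width'],s['t'])
for c in(a,b):
    R,_=cv2.Rodrigues(np.array(c['rvec'],float));print(-R.T@np.array(c['tvec']).ravel(),R.round(2).tolist(),c['K'][0][0])
E
```

```text
[ 0.21942328 -0.53097344  0.23854155] [-3.13996210e+00 -1.84018929e-04  3.91801548e-01] 0.08518170648918695 0.1
[ 1.35521829 -0.40038475  1.0615643 ] [[0.44, 0.9, 0.02], [0.65, -0.31, -0.69], [-0.61, 0.32, -0.72]] 511.80981186275164
[0.37984392 0.02633723 1.2629847 ] [[0.01, -1.0, -0.01], [-0.99, -0.01, -0.11], [0.11, 0.02, -0.99]] 457.0012487510171
```

View pics/t0.png

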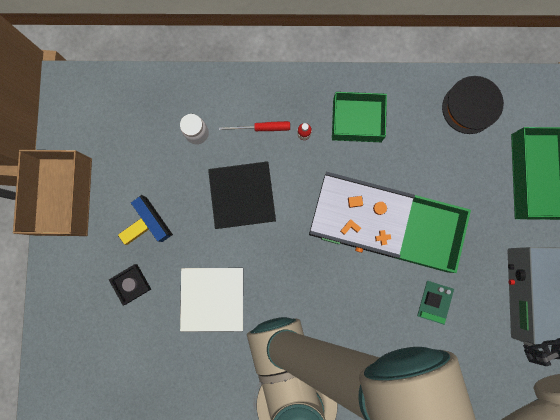

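View pics/s0.png

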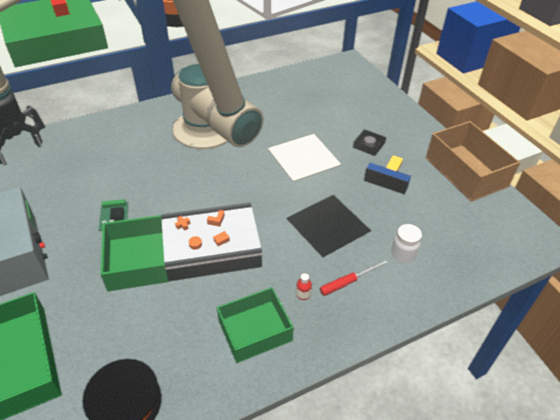

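Pad candidates are black at top (242,195), white at top (212,300), and a round black disc at (473,103). The black square fits the description, and I'll confirm it in a crop. The scraper lies at top (150,222) with its handle towards lower left. The bed is at (362,215) and its tray at (435,233).

```bash
cat > fit.py <<'E'
from h import *
from scipy.optimize import minimize
def box(lo,hi): return np.array([[x,y,z] for x in(lo[0],hi[0]) for y in(lo[1],hi[1]) for z in(lo[2],hi[2])],float)
def Rz(a): c,s=np.cos(a),np.sin(a); return np.array([[c,-s,0],[s,c,0],[0,0,1]])
FOOT=box((-.024,-.065,0),(.024,.065,.036)); HAN=box((-.012,-.017,.036),(.012,.017,.116))
def masks(c):
    h=cv2.cvtColor(c['img'],cv2.COLOR_RGB2HSV); H,S,V=[h[...,i].astype(int) for i in range(3)]
    return dict(yellow=(abs(H-27)<6)&(S>150)&(V>90),blue=(abs(H-110)<9)&(S>150)&(V>40),orange=(abs(H-11)<6)&(S>170)&(V>130),
      black=(V<55), plate=(S<60)&(V>150))
def near(m,uv,r):
    o=np.zeros_like(m);u,v=map(int,uv);sl=np.s_[max(v-r,0):v+r,max(u-r,0):u+r];o[sl]=m[sl];return o
def fit(cs,ms,boxes,x0,toW):
    def f(p):
        s=0
        for c,m in zip(cs,ms):
            r=np.zeros(m.shape,np.uint8)
            r=np.zeros((m.shape[0]*4,m.shape[1]*4),np.uint8)
            for b in boxes:
                q=pix(c,toW(b,p)); q=(q+.5)*4-.5
                cv2.fillConvexPoly(r,cv2.convexHull(np.round(q*16).astype(np.int32)),255,shift=4)
            r=cv2.resize(r,m.shape[::-1],interpolation=cv2.INTER_AREA)/255.
            s+=abs(r-m).sum()/m.sum()
        return s
    sx=np.vstack([x0]+[np.array(x0)+d for d in np.diag([.015,.015,.15])])
    b=minimize(f,x0,method='Nelder-Mead',options=dict(initial_simplex=sx,xatol=1e-4,fatol=1e-5))
    b=minimize(f,b.x,method='Nelder-Mead',options=dict(initial_simplex=b.x+np.vstack([np.zeros(3),np.diag([.005,.005,-.05])]),xatol=1e-4,fatol=1e-5))
    return b.x.round(4),round(b.fun,3)
flat=lambda b,p:b@Rz(p[2]).T+[p[0],p[1],0]
E
python3 - <<'E'
from fit import *
import pickle
a,b=pickle.load(open('c0.pkl','rb'));A,B=masks(a),masks(b)
# scraper lying: local z (handle)->horizontal dir yaw, local x -> vertical, y -> horizontal
L=np.array([[0,0,1],[0,-1,0],[1,0,0]],float)
lie=lambda q,p:(q@L.T)@Rz(p[2]).T+[p[0],p[1],.024]
sc=lambda M,uv:near(M['yellow']|M['blue'],uv,40)
g=world(b,(152,217),.024);h=world(b,(122,238),.024);d=h-g
x0=[g[0],g[1],np.arctan2(d[1],d[0])]
print('scraper',x0,fit([a,b],[sc(A,(388,175)),sc(B,(146,220))],[FOOT,HAN],x0,lie))
for n,cs,ms in (('both',[a,b],[near(A['black'],(328,225),48),near(B['black'],(242,195),45)]),('top',[b],[near(B['black'],(242,195),45)])):
    g=world(b,(242,195),.003)
    print('pad',n,[int(m.sum()) for m in ms],fit(cs,ms,[box((-.085,-.085,0),(.085,.085,.006))],[g[0],g[1],.1],flat))
# bed: plate between rails + scraps
g=world(b,(362,215),.06)
m=near(B['plate'],(362,215),60)|near(B['orange'],(370,220),36)
print('bed',m.sum(),fit([b],[m],[box((-.077,-.12,.06),(.077,.12,.06))],[g[0],g[1],-.2],flat))
m2=near(A['plate'],(212,240),60)|near(A['orange'],(205,232),40)
print('bed2',m2.sum(),fit([a],[m2],[box((-.077,-.12,.06),(.077,.12,.06))],[g[0],g[1],-.2],flat))
for c,M,uv,r in((b,B,(370,220),40),(a,A,(205,232),45)):
    n,l,st,ce=cv2.connectedComponentsWithStats(near(M['orange'],uv,r).astype(np.uint8))
    print([(s[4],world(c,q,.068).round(3)[:2].tolist(),q.round().tolist()) for s,q in zip(st[1:],ce[1:]) if s[4]>20])
cv2.imwrite('pics/crop.png',cv2.resize(b['img'][130:350,90:390,::-1],(780,572),interpolation=cv2.INTER_CUBIC))
E
```

```text
scraper [np.float64(0.4908735761723986), np.float64(0.3997860873982817), np.float64(2.203737775678842)] (array([0.4981, 0.403 , 2.3365]), np.float64(12.227))
pad both [1, 3617] (array([-0.8794,  0.9736,  4.5333]), np.float64(2.0))
pad top [3617] (array([0.5582, 0.1583, 0.1403]), np.float64(0.034))
bed 5138 (array([ 0.5021, -0.1658, -0.2507]), np.float64(0.052))
bed2 10489 (array([ 0.4995, -0.1506, -0.2585]), np.float64(0.748))
[(np.int32(119), [0.535, -0.149], [355.0, 201.0]), (np.int32(114), [0.518, -0.213], [380.0, 208.0]), (np.int32(114), [0.468, -0.135], [350.0, 227.0]), (np.int32(108), [0.441, -0.22], [383.0, 237.0]), (np.int32(25), [0.409, -0.157], [359.0, 249.0])]
[]
```

View pics/crop.png

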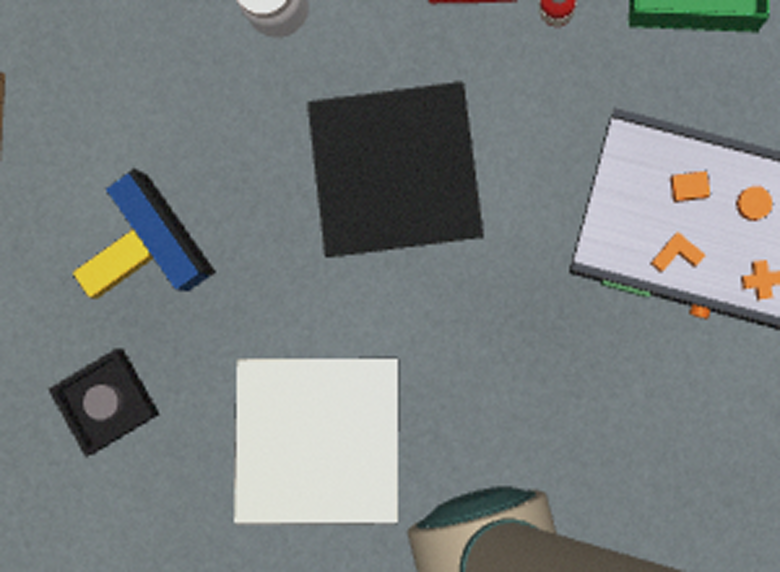

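The crop confirms it: the only square black pad is at crop (395,168), top (242,195). The scraper shows its blue side at crop (160,230), the dark sole to the right of it, and the yellow handle end at (85,283).

```bash
python3 - <<'E'
from fit import *
import pickle
a,b=pickle.load(open('c0.pkl','rb'));A,B=masks(a),masks(b)
L=np.array([[0,0,1],[0,-1,0],[1,0,0]],float)
lie=lambda q,p:(q@L.T)@Rz(p[2]).T+[p[0],p[1],.024]
sc=near(B['yellow']|B['blue'],(146,220),40)
TOP=box((.024,-.065,0),(.024,.065,.036))
for n,bx in (('top',TOP),):
    print(n,sc.sum(),fit([b],[sc],[bx,HAN],[.498,.403,2.55],lie))
h=cv2.cvtColor(a['img'],cv2.COLOR_RGB2HSV)
for u,v in((395,163),(388,176),(328,225),(195,243),(235,225),(180,222),(385,190)):print((u,v),h[v,u],a['img'][v,u])
print('proj pad in scene',pix(a,[.5582,.1583,.006]),'scr',pix(a,[.498,.403,.024]),'bed',pix(a,[.502,-.166,.06]))
E
```

```text
top 879 (array([0.4944, 0.3873, 2.1772]), np.float64(0.251))
(395, 163) [ 27 150 251] [251 234 103]
(388, 176) [30  4 64] [64 64 63]
(328, 225) [15  8 67] [67 66 65]
(195, 243) [ 12 165 246] [246 150  87]
(235, 225) [  0   0 243] [243 243 243]
(180, 222) [ 11 165 248] [248 149  88]
(385, 190) [ 87  17 163] [152 163 162]
proj pad in scene [[327.63055672 223.06103927]] scr [[389.07248259 179.70120132]] bed [[209.55561469 234.14749864]]
```

```bash
python3 - <<'E'
from fit import *
import pickle
a,b=pickle.load(open('c0.pkl','rb'));A,B=masks(a),masks(b)
L=np.array([[0,0,1],[0,-1,0],[1,0,0]],float)
lie=lambda q,p:(q@L.T)@Rz(p[2]).T+[p[0],p[1],.024]
def sat(c): return cv2.cvtColor(c['img'],cv2.COLOR_RGB2HSV)[...,1]>90
TOP=box((.024,-.065,0),(.024,.065,.036))
s2=near(sat(b),(146,220),35)
for bx in([TOP,HAN],):
  print(s2.sum(),fit([b],[s2],bx,[.497,.39,2.17],lie))
V=cv2.cvtColor(a['img'],cv2.COLOR_RGB2HSV)[...,2]
m=near(((V<100)|sat(a)),(390,174),30)
print(m.sum(),fit([a],[m],[FOOT,HAN],[.497,.39,2.17],lie))
m=near(V<100,(328,224),48)
print('pad',m.sum(),fit([a],[m],[box((-.085,-.085,0),(.085,.085,.006))],[.558,.158,.14],flat))
orange=lambda c:(lambda h:(abs(h[...,0].astype(int)-11)<5)&(h[...,1]>120)&(h[...,2]>150))(cv2.cvtColor(c['img'],cv2.COLOR_RGB2HSV))
n,l,st,ce=cv2.connectedComponentsWithStats(near(orange(a),(205,232),40).astype(np.uint8))
S=[world(a,q,.068)[:2] for s,q in zip(st[1:],ce[1:]) if s[4]>20];print(np.round(S,3).tolist())
M=near((V>200)&~sat(a)|orange(a),(212,238),50)
M=cv2.morphologyEx(M.astype(np.uint8),cv2.MORPH_CLOSE,np.ones((3,3)))>0
print('bed',M.sum(),fit([a],[M],[box((-.077,-.12,.06),(.077,.12,.06))],[.502,-.166,-.25],flat))
S=np.array([[.535,-.149],[.518,-.213],[.468,-.135],[.441,-.22]])
print('scraps in bed',((S-[.502,-.166])@Rz(-.25)[:2,:2].T).round(3).tolist())
print([list(x) for x in manip.sense()['ee_rot'][None].round(3)])
E
```

```text
961 (array([0.4947, 0.3871, 2.1861]), np.float64(0.19))
1182 (array([0.4984, 0.3866, 2.2207]), np.float64(0.243))
pad 2778 (array([0.5594, 0.1596, 0.1298]), np.float64(0.092))
[[0.464, -0.133], [0.438, -0.217], [0.532, -0.146], [0.517, -0.211]]
bed 3940 (array([ 0.4938, -0.1627, -0.2515]), np.float64(0.076))
scraps in bed [[0.036, 0.008], [0.004, -0.049], [-0.025, 0.038], [-0.072, -0.037]]
[[np.float64(-3.14), np.float64(-0.0), np.float64(0.392)]]
```

```bash
python3 - <<'E'
from fit import *
import pickle
a,b=pickle.load(open('c0.pkl','rb'))
w=lambda u,v,z:world(b,(90+u/2.6,130+v/2.6),z).round(4)[:2]
for q in((108,188,.048),(133,170,.048),(183,291,.048),(73,270,.036),(93,298,.036),(135,232,.036),(152,258,.036)):print(q,w(*q))
h=cv2.cvtColor(b['img'],cv2.COLOR_RGB2HSV)
ye=near((abs(h[...,0].astype(int)-27)<8)&(h[...,1]>90),(140,225),40)
bl=near((abs(h[...,0].astype(int)-110)<12)&(h[...,1]>90),(146,220),40)
for m,z in((ye,.036),(bl,.048)):
    r=cv2.minAreaRect(np.argwhere(m)[:,::-1].astype(np.float32));P=[world(b,q,z)[:2].round(4) for q in cv2.boxPoints(r)];print(m.sum(),world(b,r[0],z).round(4),P,np.linalg.norm(P[0]-P[1]),np.linalg.norm(P[1]-P[2]), np.degrees(np.arctan2(*(P[0]-P[1])[::-1])))
E
```

```text
(108, 188, 0.048) [0.5278 0.4496]
(133, 170, 0.048) [0.5469 0.4244]
(183, 291, 0.048) [0.4223 0.3672]
(73, 270, 0.036) [0.4431 0.4862]
(93, 298, 0.036) [0.4143 0.4638]
(135, 232, 0.036) [0.4834 0.4233]
(152, 258, 0.036) [0.4565 0.4043]
401 [0.4573 0.42   0.036 ] [array([0.4704, 0.4949]), array([0.5033, 0.3616]), array([0.4444, 0.3455]), array([0.4117, 0.4781])] 0.13730003641660118 0.061060789382385114 103.8641845871986
557 [0.4839 0.3968 0.048 ] [array([0.5281, 0.4528]), array([0.5501, 0.4224]), array([0.4402, 0.3413]), array([0.4186, 0.3715])] 0.037525458025186045 0.13658411327822872 125.89266568774562
```

```bash
cat > plan.py <<'E'
from fit import *
from scipy.spatial.transform import Rotation as Ro
def tool(zdir,yaz):
    z=np.array(zdir,float);z/=np.linalg.norm(z);y=np.array([np.cos(yaz),np.sin(yaz),0]);y-=z*(z@y);y/=np.linalg.norm(y)
    return Ro.from_matrix(np.column_stack([np.cross(y,z),y,z]))
def rel(p,R,cur=None):
    """grasp-point p, orientation R -> motion numbers from current pose"""
    s=manip.sense() if cur is None else cur
    R0=Ro.from_euler('xyz',s['ee_rot']); tcp=np.array(p)+R.apply([0,0,.011])
    print('shift',((tcp-s['tool_pos'])/.3).round(3),'turn',((R*R0.inv()).as_rotvec()/np.pi).round(4), 'deg',round(np.degrees((R*R0.inv()).magnitude()),1))
psi=np.radians(125.5); h=np.array([np.cos(psi),np.sin(psi),0]); S=np.array([.495,.384,.024])
RG=tool(-h-[0,0,1],psi-np.pi/2)
E
python3 - <<'E'
from plan import *
rel([.40,.44,.25],tool([0,0,-1],psi-np.pi/2))
G=S+.078*h+[0,0,.004]
print(G); rel(G-.1*RG.as_matrix()[:,2],RG)
E
```

```text
shift [6.020e-01 3.237e+00 2.000e-03] turn [-2.000e-04 -6.000e-04  5.725e-01] deg 103.1
[0.44970517 0.44750101 0.028     ]
shift [ 0.646  3.432 -0.492] turn [-0.2745  0.0783  0.5395] deg 109.9
```

Emit:
send_rows --motion '[[[0.15, 0.2, 0.25, 0, 0, 0.05, 85], [0.3, 0.4, 0.25, 0, 0, 0.1, 85], [0.42, 0.6, 0.25, 0, 0, 0.15, 85], [0.5, 0.8, 0.25, 0, 0, 0.2, 85], [0.55, 1.0, 0.25, 0, 0, 0.25, 85]]]'

```text
t: 0.72
tool_pos: [0.3669, -0.2802, 0.3129]
ee_rot: [3.141, -0.0, 1.182]
ft_force: [1.5, 0.1, 0.0]
grip_width: 0.0851
grasp_force: 0.0
```

Emit:
send_rows --motion '[[[0.02, 0.2, 0, 0, 0, 0.05, 85], [0.03, 0.4, 0, 0, 0, 0.1, 85], [0.04, 0.6, 0, 0, 0, 0.15, 85], [0.05, 0.8, 0, 0, 0, 0.2, 85], [0.05, 1.0, 0, 0, 0, 0.25, 85]]]'

```text
t: 1.35
tool_pos: [0.3807, 0.0199, 0.3128]
ee_rot: [3.141, 0.0, 1.967]
ft_force: [0.5, -0.5, -0.0]
grip_width: 0.0851
grasp_force: 0.0
```

Emit:
send_rows --motion '[[[0.02, 0.2, 0, 0, 0, 0.03, 85], [0.03, 0.4, 0, 0, 0, 0.06, 85], [0.04, 0.6, 0, 0, 0, 0.07, 85], [0.05, 0.8, 0, 0, 0, 0.07, 85], [0.05, 1.0, 0, 0, 0, 0.07, 85]]]'

```text
t: 1.98
tool_pos: [0.3957, 0.32, 0.3126]
ee_rot: [-3.141, 0.001, 2.183]
ft_force: [1.3, -1.1, -0.2]
grip_width: 0.0846
grasp_force: 0.0
```

```bash
python3 - <<'E'
from plan import *
s=manip.sense();print(s['tool_pos'],s['ee_rot'],s['joint_pos'].round(2))
G=S+.078*h+[0,0,.004]
rel(G-.1*RG.as_matrix()[:,2],RG); rel(G,RG)
E
```

```text
[0.39572521 0.32003127 0.3126242 ] [-3.14140233e+00  5.03866915e-04  2.18290582e+00] [ 0.54  0.14  1.5  -0.    1.5  -0.07]
shift [ 0.058  0.596 -0.739] turn [-0.2039 -0.1444  0.0023] deg 45.0
shift [ 0.195  0.404 -0.975] turn [-0.2039 -0.1444  0.0023] deg 45.0
```

Emit:
send_rows --motion '[[[0.03, 0.1, 0, -0.041, -0.029, 0, 85], [0.04, 0.2, 0, -0.082, -0.058, 0, 85], [0.05, 0.3, 0, -0.122, -0.087, 0, 85], [0.05, 0.4, 0, -0.163, -0.116, 0, 85], [0.05, 0.4, 0, -0.204, -0.144, 0, 85]]]'

```text
t: 2.6
tool_pos: [0.4105, 0.4408, 0.3119]
ee_rot: [3.138, 0.789, 2.184]
ft_force: [0.6, -1.4, -0.8]
grip_width: 0.0851
grasp_force: 0.0
```

```bash
python3 - <<'E'
from plan import *
s=manip.sense();print(s['tool_pos'],s['ee_rot'],s['joint_pos'].round(2),s['joint_vel'].round(2))
G=S+.078*h+[0,0,.004]
rel(G-.1*RG.as_matrix()[:,2],RG); rel(G,RG)
E
```

```text
[0.41049596 0.44078666 0.31190048] [3.13824082 0.78851551 2.18395711] [ 1.08  0.48  1.26 -0.7   1.76  0.46] [ 0.42  0.39  0.06 -0.99  0.47  0.42]
shift [ 0.009  0.193 -0.737] turn [0.0004 0.0012 0.0013] deg 0.3
shift [ 0.146  0.001 -0.972] turn [0.0004 0.0012 0.0013] deg 0.3
```

Emit:
send_rows --motion '[[[0.003, 0.1, -0.2, 0, 0, 0, 85], [0.006, 0.19, -0.4, 0, 0, 0, 85], [0.009, 0.193, -0.6, 0, 0, 0, 85], [0.009, 0.193, -0.737, 0, 0, 0, 85], [0.009, 0.193, -0.737, 0, 0, 0, 85]]]'

```text
t: 3.22
tool_pos: [0.4123, 0.4939, 0.0876]
ee_rot: [-3.132, 0.788, 2.19]
ft_force: [-0.2, -0.1, 0.1]
grip_width: 0.0851
grasp_force: 0.0
```

```bash
python3 - <<'E'
from plan import *
G=S+.078*h+[0,0,.004]
rel(G,RG);b=cap('top','t1.png');a=cap('scene','s1.png')
c1=cv2.resize(b['img'][150:290,60:230],(510,420));c2=cv2.resize(a['img'][90:210,330:450],(280,280))
o=np.zeros((420,800,3),np.uint8);o[:,:510]=c1;o[:280,515:795]=c2;cv2.imwrite('pics/v1.png',o[:,:,::-1])
E
```

```text
shift [ 0.14  -0.176 -0.225] turn [ 0.002  -0.0013  0.0022] deg 0.6
```

View pics/v1.png

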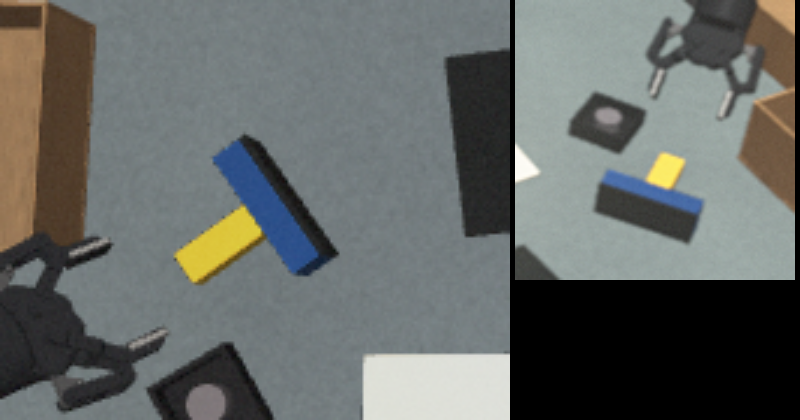

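The fingers sit over the handle axis (tips at crop (108,243) and (163,330); handle end at (188,270)) and stay clear of the fan at (205,400). I'm descending now.

Emit:
send_rows --motion '[[[0.05, -0.06, -0.08, 0, 0, 0, 85], [0.1, -0.12, -0.15, 0, 0, 0, 85], [0.14, -0.174, -0.21, 0, 0, 0, 85], [0.14, -0.176, -0.225, 0, 0, 0, 85], [0.14, -0.176, -0.225, 0, 0, 0, 60]]]'

```text
t: 3.95
tool_pos: [0.4563, 0.4445, 0.0263]
ee_rot: [3.134, 0.783, 2.178]
ft_force: [0.5, 0.5, 0.9]
grip_width: 0.0695
grasp_force: 0.0
```

Emit:
send_rows --motion '[[[0, 0, 0, 0, 0, 0, 30], [0, 0, 0, 0, 0, 0, 20], [0, 0, 0, 0, 0, 0, 20], [0, 0, 0, 0, 0, 0, 20], [0, 0, 0, 0, 0, 0, 20]]]'

```text
t: 4.58
tool_pos: [0.4558, 0.4443, 0.0255]
ee_rot: [3.136, 0.784, 2.18]
ft_force: [-3.5, 3.9, 6.0]
grip_width: 0.0326
grasp_force: 61.9
```

Emit:
send_rows --motion '[[[0, 0, 0.1, 0, 0, 0, 20], [0, 0, 0.3, 0, 0, 0, 20], [0, 0, 0.5, 0, 0, 0, 20], [0, 0, 0.5, 0, 0, 0, 20], [0, 0, 0.5, 0, 0, 0, 20]]]'

```text
t: 5.2
tool_pos: [0.4547, 0.4429, 0.1725]
ee_rot: [-3.141, 0.782, 2.184]
ft_force: [-0.8, 0.2, -3.8]
grip_width: 0.0327
grasp_force: 61.0
```

```bash
cat >> plan.py <<'E'
# scraper in tool frame, at the first grasp
Rs0=Ro.from_matrix(np.column_stack([[0,0,1],np.cross(h,[0,0,1]),h])) # x up, z=h
def inhand(tcp,rpy): 
    R=Ro.from_euler('xyz',rpy); return R.inv()*Rs0, R.inv().apply(S-np.array(tcp))
RT,PT=inhand([.4558,.4443,.0255],[3.136,.784,2.18])
def relscr(sole,yaw,up=True,s=None):
    s=manip.sense(); R0=Ro.from_euler('xyz',s['ee_rot'])
    R=Ro.from_euler('z',yaw)*RT.inv(); tcp=np.array(sole)-R.apply(PT)
    d=(R*R0.inv()).as_rotvec();print('tcp',tcp.round(3),'shift',((tcp-s['tool_pos'])/.3).round(3),'turn',(d/np.pi).round(4),np.degrees(np.linalg.norm(d)).round(1),'tool z',R.as_matrix()[:,2].round(2))
E
python3 - <<'E'
from plan import *
s=manip.sense();print(s['tool_pos'],s['joint_pos'].round(2),s['grasp_force'],s['ft_force'])
y0=Rs0.as_matrix()[:,1];print('y az',np.degrees(np.arctan2(y0[1],y0[0])),PT)
for d in(0,np.pi): relscr([.4,.3,.15],psi+np.pi+d)   # same heading as lying
for yaw in(.135-np.pi/2,.135+np.pi/2): relscr([.559,.159,.026],yaw)
E
```

```text
[0.4547307  0.44291519 0.17245154] [ 1.03  0.6   1.39 -0.7   1.54  0.59] 60.99030334618874 [-0.75014897  0.18396776 -3.82957216]
y az 35.50000000000001 [-0.04984085 -0.00264624  0.05180605]
tcp [0.403 0.301 0.222] shift [-0.171 -0.474  0.165] turn [ 0.4074  0.289  -0.0009] 89.9 tool z [-0.41  0.58 -0.71]
tcp [0.397 0.299 0.222] shift [-0.194 -0.478  0.165] turn [-0.4085  0.5758  0.7071] 179.9 tool z [ 0.41 -0.58 -0.71]
tcp [0.562 0.158 0.098] shift [ 0.358 -0.95  -0.249] turn [ 0.4686  0.1843 -0.1219] 93.3 tool z [-0.1   0.7  -0.71]
tcp [0.556 0.16  0.098] shift [ 0.337 -0.943 -0.249] turn [-0.2337  0.5943  0.6207] 160.3 tool z [ 0.1  -0.7  -0.71]
```

Emit:
send_rows --motion '[[[0.03, -0.1, 0.05, 0.05, 0.02, -0.013, 20], [0.06, -0.2, 0.1, 0.1, 0.04, -0.026, 20], [0.1, -0.3, 0.15, 0.15, 0.059, -0.039, 20], [0.13, -0.4, 0.2, 0.2, 0.079, -0.052, 20], [0.17, -0.5, 0.2, 0.25, 0.098, -0.065, 20]]]'

```text
t: 5.82
tool_pos: [0.5062, 0.2919, 0.2333]
ee_rot: [3.045, -0.058, 1.926]
ft_force: [0.1, -0.7, -4.2]
grip_width: 0.0326
grasp_force: 60.7
```

```bash
python3 - <<'E'
from plan import *
s=manip.sense();print(s['tool_pos'],s['joint_pos'].round(2),s['grasp_force'],s['ft_force'])
relscr([.559,.159,.076],.135-np.pi/2)
E
```

```text
[0.50615817 0.29192634 0.23332401] [0.37 0.24 1.58 0.06 1.23 0.  ] 60.68416357040405 [ 0.13590236 -0.69034852 -4.21615241]
tcp [0.562 0.158 0.148] shift [ 0.187 -0.447 -0.285] turn [ 0.2181  0.0856 -0.0559] 43.4 tool z [-0.1   0.7  -0.71]
```

Emit:
send_rows --motion '[[[0.04, -0.1, 0, 0.05, 0.02, -0.013, 20], [0.08, -0.2, 0, 0.1, 0.04, -0.026, 20], [0.12, -0.3, -0.05, 0.15, 0.059, -0.039, 20], [0.16, -0.4, -0.1, 0.2, 0.079, -0.052, 20], [0.187, -0.447, -0.15, 0.218, 0.0856, -0.056, 20]]]'

```text
t: 6.45
tool_pos: [0.5622, 0.155, 0.1843]
ee_rot: [-3.123, -0.784, 1.683]
ft_force: [-1.2, 1.0, -3.6]
grip_width: 0.0327
grasp_force: 60.9
```

```bash
python3 - <<'E'
from plan import *
s=manip.sense();print(s['tool_pos'],s['joint_pos'].round(2),s['grasp_force'],s['ft_force'])
relscr([.559,.159,.006],.135-np.pi/2)
b=cap('top','t2.png');a=cap('scene','s2.png')
o=np.zeros((400,800,3),np.uint8);o[:,:400]=cv2.resize(b['img'][130:270,170:310],(400,400));o[:,400:]=cv2.resize(a['img'][120:270,250:400],(400,400));cv2.imwrite('pics/v2.png',o[:,:,::-1])
E
```

```text
[0.56223329 0.15500272 0.18426633] [-0.27  0.44  1.67  0.71  1.45 -0.64] 60.857194662094116 [-1.15995257  1.04582501 -3.6295457 ]
tcp [0.562 0.158 0.078] shift [ 0.     0.01  -0.355] turn [ 0.0012 -0.002   0.0019] 0.5 tool z [-0.1   0.7  -0.71]
```

View pics/v2.png

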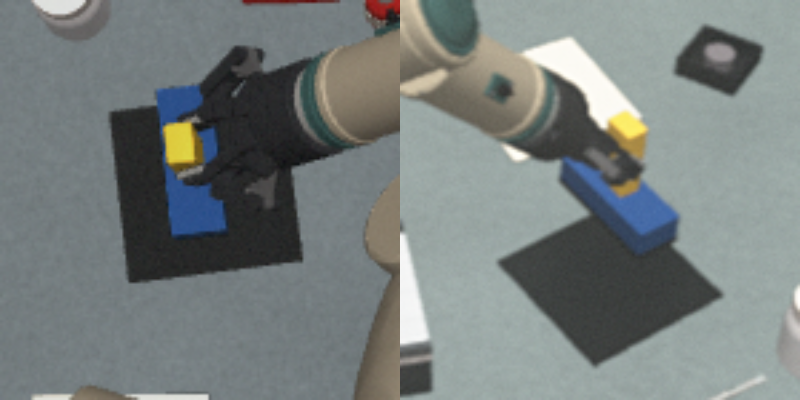

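The scraper is held upright and level above the black pad: foot at left crop (190,165), handle top at (182,145). I'm lowering it.

Emit:
send_rows --motion '[[[0, 0.01, -0.12, 0, 0, 0, 20], [0, 0.01, -0.24, 0, 0, 0, 20], [0, 0.01, -0.31, 0, 0, 0, 20], [0, 0.01, -0.335, 0, 0, 0, 20], [0, 0.01, -0.335, 0, 0, 0, 20]]]'

```text
t: 7.18
tool_pos: [0.5629, 0.1625, 0.0891]
ee_rot: [-3.136, -0.782, 1.697]
ft_force: [-0.2, -0.0, -2.8]
grip_width: 0.0326
grasp_force: 60.7
```

Emit:
send_rows --motion '[[[0, 0, -0.01, 0, 0, 0, 20], [0, 0, -0.01, 0, 0, 0, 20]]]'

```text
t: 7.42
tool_pos: [0.5632, 0.162, 0.0865]
ee_rot: [-3.138, -0.782, 1.698]
ft_force: [-0.9, 0.3, -4.0]
grip_width: 0.033
grasp_force: 60.8
```

Emit:
send_rows --motion '[[[0, 0, -0.01, 0, 0, 0, 20], [0, 0, -0.01, 0, 0, 0, 20]]]'

```text
t: 7.68
tool_pos: [0.5628, 0.162, 0.0829]
ee_rot: [-3.136, -0.782, 1.697]
ft_force: [-0.6, 0.6, -4.0]
grip_width: 0.033
grasp_force: 60.8
```

Emit:
send_rows --motion '[[[0, 0, -0.008, 0, 0, 0, 20], [0, 0, -0.008, 0, 0, 0, 20]]]'

```text
t: 7.92
tool_pos: [0.5627, 0.162, 0.0803]
ee_rot: [-3.135, -0.782, 1.696]
ft_force: [-0.2, 0.2, -3.4]
grip_width: 0.033
grasp_force: 60.8
```

Emit:
send_rows --motion '[[[0, 0, -0.008, 0, 0, 0, 20], [0, 0, -0.008, 0, 0, 0, 20]]]'

```text
t: 8.18
tool_pos: [0.5631, 0.1622, 0.0794]
ee_rot: [-3.137, -0.784, 1.697]
ft_force: [0.4, -1.9, 5.3]
grip_width: 0.0331
grasp_force: 61.5
```

Contact at about 9 N. I'm releasing and backing off along the tool axis.

Emit:
send_rows --motion '[[[0, 0, 0, 0, 0, 0, 40], [0, 0, 0, 0, 0, 0, 60], [0, 0, 0, 0, 0, 0, 70], [0, 0, 0, 0, 0, 0, 70], [0, 0, 0, 0, 0, 0, 70]]]'

```text
t: 8.8
tool_pos: [0.5628, 0.1621, 0.078]
ee_rot: [-3.136, -0.782, 1.697]
ft_force: [0.3, 0.4, 0.1]
grip_width: 0.07
grasp_force: 0.0
```

Emit:
send_rows --motion '[[[0.005, -0.04, 0.04, 0, 0, 0, 70], [0.014, -0.1, 0.1, 0, 0, 0, 70], [0.03, -0.21, 0.21, 0, 0, 0, 70], [0.045, -0.32, 0.32, 0, 0, 0, 70], [0.06, -0.4, 0.5, 0, 0, 0, 70]]]'

```text
t: 9.43
tool_pos: [0.5805, 0.0399, 0.2288]
ee_rot: [-3.132, -0.782, 1.693]
ft_force: [0.4, 0.2, 0.2]
grip_width: 0.07
grasp_force: 0.0
```

```bash
python3 - <<'E'
from plan import *
import pickle
s=manip.sense();print(s['tool_pos'],s['joint_pos'].round(2),s['ft_force'])
b=cap('top','t3.png');a=cap('scene','s3.png');pickle.dump((a,b),open('c3.pkl','wb'))
rel([.559,.159,.25],tool([0,0,-1],.135))
o=np.zeros((400,800,3),np.uint8);o[:,:400]=cv2.resize(b['img'][130:270,170:310],(400,400));o[:,400:]=cv2.resize(a['img'][120:270,250:400],(400,400));cv2.imwrite('pics/v3.png',o[:,:,::-1])
E
```

```text
[0.58049198 0.03989511 0.22884002] [-0.44  0.46  1.51  0.64  1.65 -0.67] [0.43234351 0.22774375 0.20741061]
shift [-0.084  0.402  0.017] turn [-0.2454 -0.0301  0.0015] deg 44.5
```

View pics/v3.png

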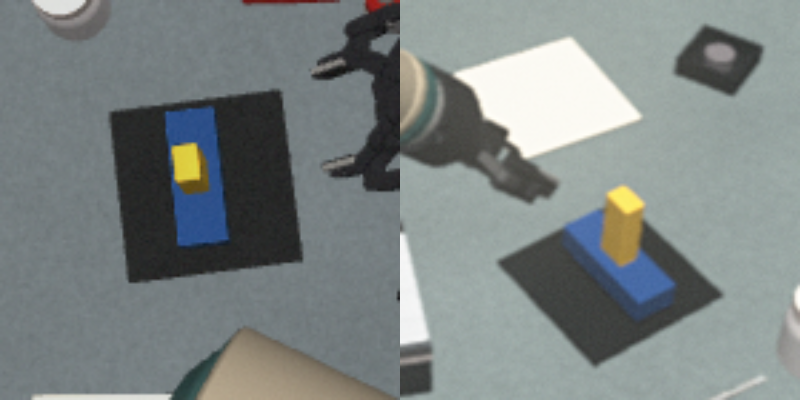

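The scraper stands upright on the pad, centred at left crop (198,175) with the handle vertical. Next I'll fit its pose and swing over it.

```bash
python3 - <<'E'
from plan import *
import pickle
a,b=pickle.load(open('c3.pkl','rb'))
st=lambda q,p:q@Rz(p[2]).T+[p[0],p[1],.006]
def sat(c): return cv2.cvtColor(c['img'],cv2.COLOR_RGB2HSV)[...,1]>90
for c,uv,r in((b,(240,192),30),(a,(330,217),34)):
    print(near(sat(c),uv,r).sum(),fit([c],[near(sat(c),uv,r)],[FOOT,HAN],[.559,.165,.135-np.pi/2],st))
E
```

```text
886 (array([ 0.5624,  0.164 , -1.4369]), np.float64(0.062))
987 (array([ 0.5585,  0.1693, -1.5424]), np.float64(0.218))
```

Emit:
send_rows --motion '[[[-0.02, 0.08, 0.02, -0.05, -0.006, 0, 85], [-0.04, 0.16, 0.05, -0.1, -0.012, 0, 85], [-0.06, 0.24, 0.05, -0.15, -0.018, 0, 85], [-0.08, 0.32, 0.05, -0.2, -0.025, 0, 85], [-0.084, 0.402, 0.05, -0.2454, -0.03, 0, 85]]]'

```text
t: 10.15
tool_pos: [0.5552, 0.1629, 0.2447]
ee_rot: [-3.136, -0.001, 1.695]
ft_force: [-0.1, -1.3, -0.4]
grip_width: 0.0848
grasp_force: 0.0
```

```bash
python3 - <<'E'
from plan import *
rel([.562,.164,.150],tool([0,0,-1],.134)); rel([.562,.164,.092],tool([0,0,-1],.134))
E
```

```text
shift [ 0.023  0.004 -0.352] turn [-0.     -0.002   0.0032] deg 0.7
shift [ 0.023  0.004 -0.546] turn [-0.     -0.002   0.0032] deg 0.7
```

Emit:
send_rows --motion '[[[0.023, 0.004, -0.1, 0, -0.002, 0.003, 85], [0.023, 0.004, -0.25, 0, -0.002, 0.003, 85], [0.023, 0.004, -0.4, 0, -0.002, 0.003, 85], [0.023, 0.004, -0.53, 0, -0.002, 0.003, 85], [0.023, 0.004, -0.546, 0, -0.002, 0.003, 85]]]'

```text
t: 10.78
tool_pos: [0.5601, 0.1632, 0.0769]
ee_rot: [-3.132, -0.004, 1.705]
ft_force: [-0.5, -0.9, 0.1]
grip_width: 0.0851
grasp_force: 0.0
```

Emit:
send_rows --motion '[[[0, 0, 0, 0, 0, 0, 45], [0, 0, 0, 0, 0, 0, 20], [0, 0, 0, 0, 0, 0, 20], [0, 0, 0, 0, 0, 0, 20], [0, 0, 0, 0, 0, 0, 20]]]'

```text
t: 11.4
tool_pos: [0.5634, 0.164, 0.0811]
ee_rot: [3.141, -0.005, 1.705]
ft_force: [-2.3, -0.7, 6.2]
grip_width: 0.0335
grasp_force: 60.6
```

Emit:
send_rows --motion '[[[0, 0, 0.1, 0, 0, 0, 20], [0, 0, 0.25, 0, 0, 0, 20], [0, 0, 0.4, 0, 0, 0, 20], [0, 0, 0.5, 0, 0, 0, 20], [0, 0, 0.5, 0, 0, 0, 20]]]'

```text
t: 12.02
tool_pos: [0.5638, 0.1641, 0.2315]
ee_rot: [3.139, -0.005, 1.705]
ft_force: [-0.2, -0.6, -3.9]
grip_width: 0.0335
grasp_force: 61.1
```

```bash
cat >> plan.py <<'E'
BC=np.array([.501,-.1655]);BY=-.2507
def relbed(y,solez,x=0):
    s=manip.sense();R=tool([0,0,-1],BY);R0=Ro.from_euler('xyz',s['ee_rot'])
    t=np.r_[BC+Rz(BY)[:2,:2]@[x,y],solez+.0751]
    print('tcp',t.round(3),'shift',((t-s['tool_pos'])/.3).round(3),'turn',((R*R0.inv()).as_rotvec()/np.pi).round(4))
E
python3 - <<'E'
from plan import *
relbed(.087,.13);relbed(.087,.065)
E
```

```text
tcp [ 0.523 -0.081  0.205] shift [-0.137 -0.818 -0.088] turn [-0.0015  0.001  -0.1226]
tcp [ 0.523 -0.081  0.14 ] shift [-0.137 -0.818 -0.305] turn [-0.0015  0.001  -0.1226]
```

Emit:
send_rows --motion '[[[-0.03, -0.18, 0, 0, 0, -0.03, 20], [-0.06, -0.36, 0, 0, 0, -0.06, 20], [-0.1, -0.54, 0, 0, 0, -0.09, 20], [-0.137, -0.72, -0.05, -0.001, 0.001, -0.1226, 20], [-0.137, -0.818, -0.088, -0.0015, 0.001, -0.1226, 20]]]'

```text
t: 12.65
tool_pos: [0.5188, -0.0835, 0.2001]
ee_rot: [-3.131, 0.001, 1.317]
ft_force: [-0.2, 0.4, -4.0]
grip_width: 0.0336
grasp_force: 61.1
```

```bash
python3 - <<'E'
from plan import *
s=manip.sense();print(s['tool_pos'],s['ee_rot'],s['joint_pos'].round(2))
relbed(.087,.065)
b=cap('top','t4.png');a=cap('scene','s4.png')
o=np.zeros((400,800,3),np.uint8);o[:,:400]=cv2.resize(b['img'][140:300,290:450],(400,400));o[:,400:]=cv2.resize(a['img'][150:310,130:290],(400,400));cv2.imwrite('pics/v4.png',o[:,:,::-1])
E
```

```text
[ 0.51876994 -0.08352027  0.20009876] [-3.13123482e+00  9.12310993e-04  1.31719203e+00] [-0.29  0.23  1.67 -0.    1.25 -0.04]
tcp [ 0.523 -0.081  0.14 ] shift [ 0.013  0.008 -0.2  ] turn [-0.0005 -0.0033  0.0009]
```

View pics/v4.png

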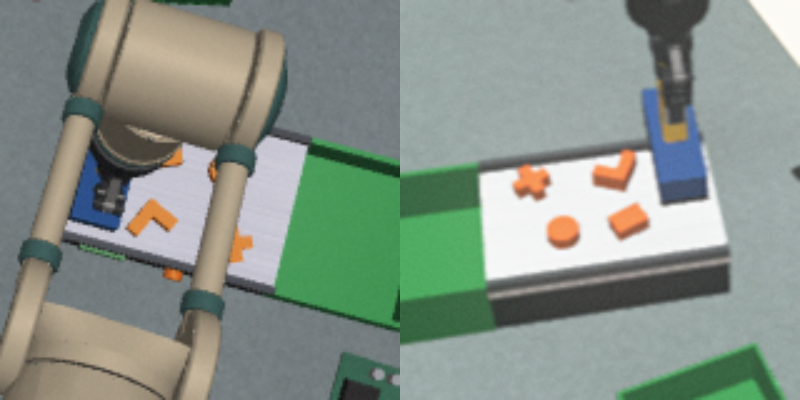

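The foot hovers parallel over the open +y end of the bed, at right crop (675,145). All four scraps are ahead of it, at (530,182), (613,170), (562,232) and (628,222). I'm descending.

Emit:
send_rows --motion '[[[0.01, 0.008, -0.05, 0, 0, 0, 20], [0.013, 0.008, -0.1, 0, -0.003, 0, 20], [0.013, 0.008, -0.15, 0, -0.003, 0, 20], [0.013, 0.008, -0.19, 0, -0.003, 0, 20], [0.013, 0.008, -0.19, 0, -0.003, 0, 20]]]'

```text
t: 13.38
tool_pos: [0.5245, -0.0784, 0.1445]
ee_rot: [3.141, -0.002, 1.321]
ft_force: [-0.4, 0.7, -2.8]
grip_width: 0.0335
grasp_force: 61.0
```

Emit:
send_rows --motion '[[[0, 0, -0.007, 0, 0, 0, 20], [0, 0, -0.007, 0, 0, 0, 20]]]'

```text
t: 13.62
tool_pos: [0.5257, -0.0792, 0.1442]
ee_rot: [3.137, -0.002, 1.32]
ft_force: [0.5, 0.2, -3.4]
grip_width: 0.0333
grasp_force: 61.0
```

```bash
python3 - <<'E'
from plan import *
s=manip.sense();print(s['tool_pos'],s['ee_rot'],s['ft_force'])
relbed(.087,.061)
b=cap('top','t5.png');a=cap('scene','s5.png')
st=lambda q,p:q@Rz(p[2]).T+[p[0],p[1],.063]
blue=lambda c:(lambda h:(abs(h[...,0].astype(int)-110)<12)&(h[...,1]>90))(cv2.cvtColor(c['img'],cv2.COLOR_RGB2HSV))
print('foot in scene',fit([a],[near(blue(a),(265,205),40)],[FOOT],[.522,-.082,BY-np.pi/2],st))
cv2.imwrite('pics/v5.png',cv2.resize(a['img'][165:285,170:290,::-1],(600,600),interpolation=cv2.INTER_CUBIC))
E
```

```text
[ 0.52571047 -0.07921287  0.1442146 ] [ 3.13686005e+00 -2.17484997e-03  1.31990631e+00] [ 0.54120627  0.22832548 -3.37631328]
tcp [ 0.523 -0.081  0.136] shift [-0.01  -0.007 -0.027] turn [-0.0003  0.0016  0.0001]
foot in scene (array([ 0.5133, -0.0743, -1.8477]), np.float64(0.883))
```

View pics/v5.png

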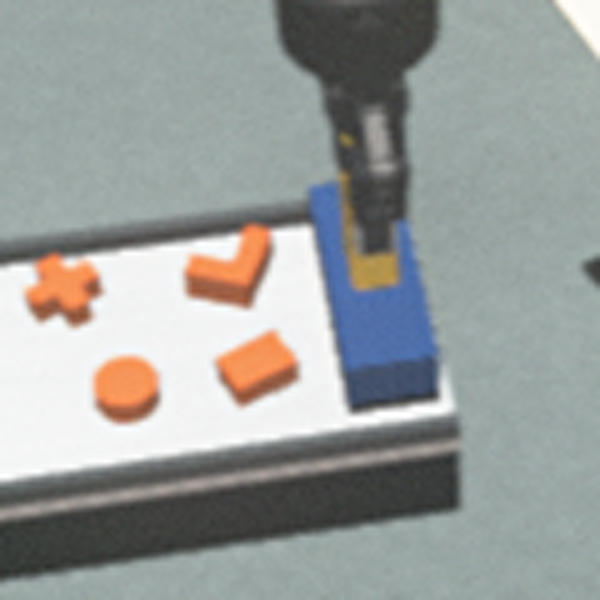

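The foot lies between the rails at crop (375,300), with its near end at (395,390) inside the near rail at (350,430). All scraps are in front. I'm lowering to contact.

Emit:
send_rows --motion '[[[-0.01, -0.007, -0.015, 0, 0.002, 0, 20], [-0.01, -0.007, -0.022, 0, 0.002, 0, 20], [-0.01, -0.007, -0.022, 0, 0.002, 0, 20]]]'

```text
t: 14.1
tool_pos: [0.5221, -0.0812, 0.1369]
ee_rot: [-3.139, -0.001, 1.32]
ft_force: [-0.2, 0.4, -3.3]
grip_width: 0.0333
grasp_force: 61.0
```

Emit:
send_rows --motion '[[[0, 0, -0.007, 0, 0, 0, 20], [0, 0, -0.007, 0, 0, 0, 20]]]'

```text
t: 14.35
tool_pos: [0.5226, -0.0813, 0.1353]
ee_rot: [-3.14, -0.001, 1.32]
ft_force: [-0.1, -0.0, -2.5]
grip_width: 0.0332
grasp_force: 61.2
```

Emit:
send_rows --motion '[[[-0.0075, -0.029, 0.002, 0, 0, 0, 20], [-0.0175, -0.068, 0.002, 0, 0, 0, 20], [-0.03, -0.1163, 0.002, 0, 0, 0, 20], [-0.0425, -0.165, 0.002, 0, 0, 0, 20], [-0.055, -0.213, 0.002, 0, 0, 0, 20]]]'

```text
t: 14.98
tool_pos: [0.5054, -0.1464, 0.1356]
ee_rot: [-3.139, -0.001, 1.319]
ft_force: [-0.3, 0.6, -3.9]
grip_width: 0.0336
grasp_force: 61.1
```

```bash
python3 - <<'E'
from plan import *
s=manip.sense();print(s['tool_pos'],s['ft_force'])
relbed(-.155,.061);relbed(-.07,.061)
E
```

```text
[ 0.50544177 -0.1464254   0.13563658] [-0.31497251  0.60056905 -3.89694603]
tcp [ 0.463 -0.316  0.136] shift [-0.143 -0.564  0.002] turn [-0.0004 -0.0007  0.0003]
tcp [ 0.484 -0.233  0.136] shift [-0.073 -0.29   0.002] turn [-0.0004 -0.0007  0.0003]
```

Emit:
send_rows --motion '[[[-0.0145, -0.057, 0, 0, 0, 0, 20], [-0.029, -0.114, 0, 0, 0, 0, 20], [-0.0435, -0.171, 0, 0, 0, 0, 20], [-0.058, -0.228, 0, 0, 0, 0, 20], [-0.0725, -0.285, 0, 0, 0, 0, 20]]]'

```text
t: 15.6
tool_pos: [0.4838, -0.2318, 0.1357]
ee_rot: [-3.139, -0.001, 1.32]
ft_force: [0.2, -0.4, -2.9]
grip_width: 0.0335
grasp_force: 61.1
```

Emit:
send_rows --motion '[[[-0.0145, -0.057, 0, 0, 0, 0, 20], [-0.029, -0.114, 0, 0, 0, 0, 20], [-0.0435, -0.171, 0, 0, 0, 0, 20], [-0.058, -0.228, 0, 0, 0, 0, 20], [-0.0725, -0.285, 0, 0, 0, 0, 20]]]'

```text
t: 16.23
tool_pos: [0.462, -0.3173, 0.1357]
ee_rot: [-3.139, -0.001, 1.32]
ft_force: [0.5, 0.9, -2.9]
grip_width: 0.0335
grasp_force: 61.1
```

```bash
python3 - <<'E'
from plan import *
s=manip.sense();print(s['tool_pos'],s['ft_force'])
relbed(-.155,.061);relbed(-.155,.13)
b=cap('top','t6.png');a=cap('scene','s6.png')
o=np.zeros((400,800,3),np.uint8);o[:,:400]=cv2.resize(b['img'][150:310,310:470],(400,400));o[:,400:]=cv2.resize(a['img'][150:310,90:250],(400,400));cv2.imwrite('pics/v6.png',o[:,:,::-1])
E
```

```text
[ 0.46202563 -0.31731548  0.13566461] [ 0.52075223  0.89897755 -2.85111519]
tcp [ 0.463 -0.316  0.136] shift [0.002 0.006 0.001] turn [-0.0004 -0.0007  0.0001]
tcp [ 0.463 -0.316  0.205] shift [0.002 0.006 0.231] turn [-0.0004 -0.0007  0.0001]
```

View pics/v6.png

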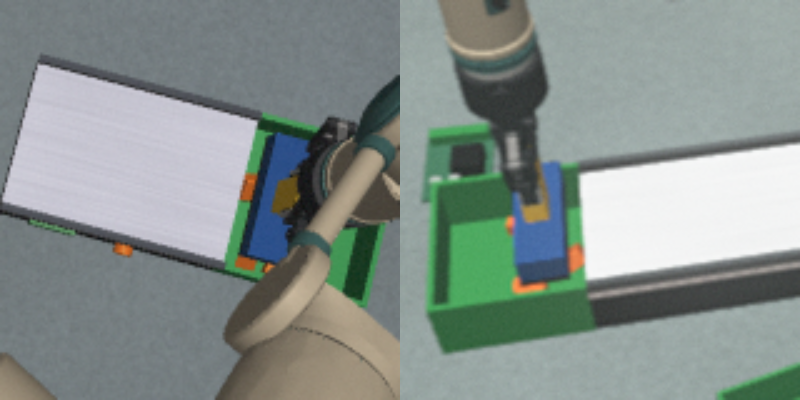

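The plate is empty. Orange pieces lie on the tray floor around the foot, at left crop (248,188), (247,262) and right crop (525,285), (575,258), (510,222). I'm lifting and returning to the pad.

Emit:
send_rows --motion '[[[0, 0, 0.1, 0, 0, 0, 20], [0, 0.02, 0.25, 0, 0, 0, 20], [0.02, 0.15, 0.35, 0, 0, 0.01, 20], [0.06, 0.33, 0.35, 0, 0, 0.03, 20], [0.1, 0.52, 0.35, 0, 0, 0.05, 20]]]'

```text
t: 16.95
tool_pos: [0.4926, -0.1585, 0.2413]
ee_rot: [-3.141, -0.001, 1.478]
ft_force: [0.9, -0.7, -3.2]
grip_width: 0.0337
grasp_force: 61.3
```

Emit:
send_rows --motion '[[[0.04, 0.19, 0, 0, 0, 0.02, 20], [0.08, 0.38, 0, 0, 0, 0.04, 20], [0.12, 0.57, 0, 0, 0, 0.06, 20], [0.16, 0.76, 0, 0, 0, 0.072, 20], [0.2, 0.95, 0, 0, 0, 0.072, 20]]]'

```text
t: 17.58
tool_pos: [0.5521, 0.1271, 0.2407]
ee_rot: [-3.139, -0.001, 1.704]
ft_force: [1.0, -0.7, -2.5]
grip_width: 0.0335
grasp_force: 61.3
```

```bash
python3 - <<'E'
from plan import *
s=manip.sense();print(s['tool_pos'],s['ft_force'])
rel([.561,.161,.15+.011],tool([0,0,-1],.134));rel([.561,.161,.081+.011],tool([0,0,-1],.134))
b=cap('top','t7.png')
o=cv2.cvtColor(b['img'],cv2.COLOR_RGB2HSV)
m=(abs(o[...,0].astype(int)-11)<6)&(o[...,1]>150)&(o[...,2]>100)
n,l,st,ce=cv2.connectedComponentsWithStats(near(m,(400,225),80).astype(np.uint8))
for q,c in zip(st[1:],ce[1:]):
    if q[4]>15: print(q[4],c.round(),(Rz(-BY)[:2,:2]@(world(b,c,.016)[:2]-BC)).round(3))
E
```

```text
[0.55214476 0.12713885 0.2407496 ] [ 0.95698849 -0.67018437 -2.52718815]
shift [ 0.03   0.113 -0.302] turn [-0.0002 -0.0008  0.0003] deg 0.1
shift [ 0.03   0.113 -0.532] turn [-0.0002 -0.0008  0.0003] deg 0.1
115 [426. 223.] [ 0.03  -0.182]
112 [412. 225.] [ 0.015 -0.146]
242 [415. 251.] [-0.052 -0.169]
28 [359. 249.] [-0.088 -0.023]
```

All four scraps are in the tray. The 28 px orange spot at (359,249) is a fixed knob that was there from the start. I'm lowering the scraper.

Emit:
send_rows --motion '[[[0.03, 0.113, -0.1, 0, -0.001, 0, 20], [0.03, 0.113, -0.25, 0, -0.001, 0, 20], [0.03, 0.113, -0.4, 0, -0.001, 0, 20], [0.03, 0.113, -0.5, 0, -0.001, 0, 20], [0.03, 0.113, -0.515, 0, -0.001, 0, 20]]]'

```text
t: 18.25
tool_pos: [0.5591, 0.1586, 0.0839]
ee_rot: [-3.136, -0.0, 1.703]
ft_force: [-0.8, -0.4, -4.3]
grip_width: 0.0332
grasp_force: 61.3
```

Emit:
send_rows --motion '[[[0, 0, 0, 0, 0, 0, 20], [0, 0, 0, 0, 0, 0, 20]]]'

```text
t: 18.5
tool_pos: [0.5627, 0.1589, 0.088]
ee_rot: [3.137, -0.0, 1.703]
ft_force: [-0.3, 0.0, -3.3]
grip_width: 0.0332
grasp_force: 61.3
```

Emit:
send_rows --motion '[[[0, 0, -0.01, 0, 0, 0, 20], [0, 0, -0.017, 0, 0, 0, 20], [0, 0, -0.017, 0, 0, 0, 20]]]'

```text
t: 18.88
tool_pos: [0.5617, 0.1588, 0.0816]
ee_rot: [3.14, -0.0, 1.703]
ft_force: [0.4, 1.1, 0.1]
grip_width: 0.033
grasp_force: 61.7
```

Emit:
send_rows --motion '[[[0, 0, -0.005, 0, 0, 0, 20], [0, 0, -0.005, 0, 0, 0, 20]]]'

```text
t: 19.12
tool_pos: [0.5617, 0.159, 0.0815]
ee_rot: [3.139, -0.0, 1.703]
ft_force: [-1.4, 0.9, 7.9]
grip_width: 0.0335
grasp_force: 62.9
```

In contact. I'm releasing and retreating straight up.

Emit:
send_rows --motion '[[[0, 0, 0, 0, 0, 0, 50], [0, 0, 0, 0, 0, 0, 70], [0, 0, 0, 0, 0, 0, 80], [0, 0, 0, 0, 0, 0, 80], [0, 0, 0, 0, 0, 0, 80]]]'

```text
t: 19.75
tool_pos: [0.5613, 0.1587, 0.0795]
ee_rot: [3.141, -0.0, 1.703]
ft_force: [-0.2, -0.9, 0.3]
grip_width: 0.08
grasp_force: 0.0
```

Emit:
send_rows --motion '[[[0, 0, 0.05, 0, 0, 0, 80], [0, 0, 0.2, 0, 0, 0, 80], [0, 0, 0.4, 0, 0, 0, 80], [-0.2, 0, 0.6, 0, 0, 0, 80], [-0.4, -0.1, 0.6, 0, 0, 0, 80]]]'

```text
t: 20.38
tool_pos: [0.4619, 0.1369, 0.26]
ee_rot: [3.132, -0.001, 1.705]
ft_force: [-0.7, -0.6, 0.4]
grip_width: 0.0801
grasp_force: 0.0
```

Emit:
send_rows --motion '[[[-0.1, -0.1, 0, 0, 0, 0, 80], [-0.2, -0.3, 0, 0, 0, 0, 80], [-0.2, -0.3, 0, 0, 0, 0, 80], [-0.2, -0.3, 0, 0, 0, 0, 80]]]'

```text
t: 20.88
tool_pos: [0.4005, 0.0461, 0.2567]
ee_rot: [3.138, -0.0, 1.702]
ft_force: [0.7, 0.3, 0.1]
grip_width: 0.0799
grasp_force: 0.0
```

```bash
python3 - <<'E'
from plan import *
s=manip.sense();print(s['t'],s['tool_pos'],s['ft_force'])
b=cap('top','t8.png');a=cap('scene','s8.png')
o=np.zeros((420,800,3),np.uint8);o[:,:400]=cv2.resize(b['img'],(400,420));o[:,400:]=cv2.resize(a['img'],(400,420))
o=np.hstack([cv2.resize(b['img'][100:280,180:480],(400,240)),cv2.resize(a['img'][140:320,90:390],(400,240))])
cv2.imwrite('pics/v8.png',o[:,:,::-1])
E
```

```text
20.875 [0.40054166 0.04614093 0.25667525] [0.65754124 0.33463464 0.11587981]
```

View pics/v8.png

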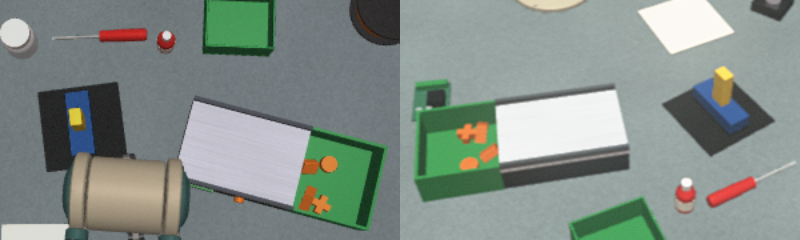

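The scraper stands upright on the black pad at left crop (80,122). All four scraps are in the tray around (318,180), the bed is clear, and the bystanders haven't moved.

```bash
python3 -c "
from bench import manip
print(manip.hand_in())"
```

```text
the job is handed in; nothing more can be done
None
```

The job is handed in at about 21 s: I stood the scraper up on the black pad, regrasped it from above, wiped all four scraps into the green tray, and left it upright on the pad with the gripper clear; no verdict came back.

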